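# Fit the plug-in card and snap the lid onto the bench instrument

### The job

Take the wider of the two circuit cards out of the card stand, slide it down the upright guides inside the open instrument case and press it until it is fully home in its socket. Then set the larger of the two loose lids onto the case, studs downward as it lies now, and press it down until it sits flush on the rim along both ends. Lower the card and the lid into place rather than dropping them, and leave the narrower card, the smaller lid and everything else on the bench where they are.

Things in the scene. Friction and masses are not known exactly. Their poses are not given: they have to be found in the camera images.
- case: Open-topped grey instrument case fixed to the bench, 136 (its x) x 150 (its y) x 80 mm high, walls 5 mm; origin at the centre of its underside, z up; the display side faces its -x. Inside: a card slot between two black upright guides, the socket at its foot, and a steel clip bar across each y end near the rim.
- slot (a point): Centre of the card slot's flared mouth, 60 mm above the case underside, on its axis; case axes. The slot lies in the case's y-z plane: 81.5 mm long (y), 6.5 mm wide (x), flared from height 50 to 60 mm to 18 x 92 mm. Guides hold only the card's edges (|y| over 30 mm); 60 mm of free room on each x side for fingers.
- card: The wider circuit card: green slab in a grey frame, 5 mm thick (x), 80 wide (y), 46 high, topped by a black grip bar 12 (x) x 46 (y) x 14 mm high: 60 mm in all; 60 g. Origin: middle of its bottom edge, z up. Starts upright in a stand slot, bottom 8 mm above the bench. Same turned half round. Origin above the case underside: 18 mm resting on the socket, 12 mm fully home.
- spare_card: The narrower card, a bystander: like the wide one but only 58 mm wide with a 34 mm grip bar, in the stand's other slot. Leave it there.
- stand: Aluminium card stand, a block fixed to the bench, 124 (x) x 104 (y) x 30 mm high, origin at the centre of its underside. Two slots along its y at x = -38 and +38 mm, 22 mm deep, 6.5 mm wide and 81.5 mm long; a card goes in and out vertically. Which card is in which slot varies.
- lid: The larger grey lid: plate 144 (x) x 158 (y) x 5 mm on four tapered studs 14 mm long at x +-55.5, y +-62.5. Origin under the centre in the plane of the stud tips, z up: plate 14 to 19 mm. 0.22 kg. Same turned half round. Goes on the case x to x, y to y, studs inside the corners with 1.5 mm play. Origin above the case underside: 72 mm resting on the clips, 66 mm fully home.
- lid_grip (a point): Centre of the lid's black grip bar, 30 mm above the stud tips; the bar is 16 mm wide (lid's x), 60 mm long (y), 22 mm high, its top 41 mm above the stud tips.
- spare_lid: The smaller lid, a bystander: same kind, 92 x 96 mm, too small for this case. Leave it.
- socket (a joint): Travel of the card's socket in the case, m: 0 as it starts (top face 18 mm above the case's underside), 0.006 fully down. Moves straight down only under a push of about 9 N on the card, and stays where it is left.
- clip_a (a joint): Travel of the clip bar at the case's +y end (y = +62.5 mm), m: 0 as it starts (top 72 mm above the case's underside), 0.006 when the lid sits on the rim there. The lid's two studs at that end push it down; needs about 9 N on it and stays where it is left.
- clip_b (a joint): The same for the clip bar at the case's -y end (y = -62.5 mm). Pressing the lid near one end alone seats that end only; pressing its middle needs the sum of both, about 18 N.
- meter: Bystander: black hand multimeter lying flat, 85 x 170 x 46 mm, at the far side.
- spool: Bystander: small solder spool, 48 mm across, 30 mm high, between the robot and the case.
- flux: Bystander: small round jar, 36 mm across, 50 mm high, beyond the case.
- tray: Bystander: shallow grey parts tray, 80 x 120 x 25 mm, at the far side.
- driver: Bystander: screwdriver lying near the robot.
- wrench: Bystander: wrench lying at the robot's right.
Not all that is in view belongs to the job. What is shaped like the lid but blue is not meant. What is shaped like the card but red is not meant.

How it is judged:
By the outcome, as a careful person would: the job done as asked, in the order asked, and still so for the second after the job is handed in, with the robot touching nothing.
It also fails if it takes over 61 s, if anything falls off the work surface, if the arm or the gripper's body presses on something with over 40 N, if the wrist force passes 120 N, or if a joint passes its speed limit or range.

### The arm

A 6-joint arm with a two-finger parallel gripper is mounted at the origin on the work surface. World frame = base frame: x ahead of the robot, y to its left, z up, the work surface at z = 0. Lengths are in m, angles in rad, forces in N, time in s.
With the tool pointing down it reaches from about 0.35 to 0.875 m from the base axis. Payload 4.2 kg.
Tool frame: the origin (TCP) lies at the centre of the arm's flange, where the gripper is bolted on; the fingertips stand 173 mm ahead of it and the grasp point (between the pads) lies 155 mm ahead of it; z points along the fingers, y is the line along which they close (so a half turn about z gives the same grasp; the last joint's range is limited). The gripper opens to 85 mm and grips with 20 to 120 N. Pads are 22 mm wide; open, the fingers measure 114 mm over their backs; the gripper's body (76 mm by 85 mm) begins 54 mm behind the grasp point. The pads swing forward as they close: fully open they stand 13 mm farther back than shut.
Start: joints at [1.471, 0.385, 0.008, 0, -1.194, -0.259], TCP at [0.219, 0.585, 0.405] pointing down, gripper open.
Joint ranges: [-3.14, 3.14], [-1.21, 2.06], [-1.07, 1.41], [-3.16, 2.05], [-2.99, -0.16], [-3.1, 3.1]. Speed limits (rad/s): [2.79, 2.79, 3.14, 3.14, 3.14, 3.14].

### API

Orientations are given as a unit quaternion [w, x, y, z].
In Python, from station import bot, capture, models gives the robot as it stands.
- The arm moves only by the tool step_arm, never from a script. Its arguments are lists of equal length, an entry for each row: "offset": the shift along the tool's x, y, z in mm, a list of three; "turn": the turn, a rotation vector about the tool's x, y, z in degrees, a list of three; "fingers": the opening, from -1 (shut) to 1 (fully open). In form: {"offset": [[dx, dy, dz], ...], "turn": [[rx, ry, rz], ...], "fingers": [fingers, ...]}. A call has 1 to 8 rows; each row shifts and turns the commanded pose from where the row before left it, along the tool's axes as they then stand; what a row does not reach is not made up. A row lasts 1/8 s, in which the tool goes at most 62.5 mm and 10.7 degrees, less where a joint would pass 70% of its speed; a pose out of reach is approached as far as the arm can. A call is refused whole if a number of a shift passes 62.5 or a number of a turn 10.7, either way. A call with a gripper value outside its range is refused whole. The fingers move at their own pace and stop on an object; "force" is the grip in N (left out, the last holds). Time passes only in rows, so rows that do not move let the fingers close. It gives the time, the measured TCP pose, the force, the opening and the grip force at its end, in the units of the state.
- bot.read_state(): the state, without advancing time (a new reading comes with each control period).
- capture(name): name is "scene" or "top"; returns a dict with "color" (420x560x3 uint8, red, green, blue), "camera_matrix" (3x3 intrinsics, pixels), "rvec" (rotation vector, rad) and "tvec" (3), from world to camera coordinates, as OpenCV has them. Camera axes: x right, y down, z forward; pixel columns grow to the right and rows downward; lengths in m; the calibration is good to about 2 mm. A picture is of the moment at which its call begins. There is no depth.
- bot.sign_off(): hands the job in; it is judged then, once.
Trained networks look in a picture, given as the dict that the camera call returned (one of the last four; its "shot" number tells which), for a name from the list of things; names that differ only in an ending like _2 or _b are one class to them, and where a whole thing is asked for, a point or a joint stands for the part that bears it (a point fixed in the world has none). Each returns a list of dicts, best first, with "p" (0 to 1); they miss things now and then, are a little off and sometimes report something else, mostly with a low value. They report only what shows in the picture. A call takes as long as a camera call. They do not tell look-alikes from the thing itself.
- models.spot_in(name, picture): "extent" ([centre column, centre row, width, height] in pixels, round what is visible of it).
- models.masks_of(name, picture): "region" (420x560 bool, what is visible of it) and "extent" ([centre column, centre row, width, height] in pixels, round what is visible of it).
- models.mark_of(name, picture): "pixel" ([column, row] in pixels: a listed point, or the origin of a listed thing).
The state is a dict: "clock": time; "joints": joint angles; "qvel": joint speeds; "joint_torque": joint torques, N m; "tcp_pos": TCP position; "eef_rot": TCP orientation; "wrist_force": force on the tool from outside, world axes, zero at the start; "ft_torque": the same for the moment, N m; "finger_gap": opening from 0.0 (shut) to 1.0 (fully open); "gripper_force": force on a finger pad.
Only numpy, scipy, OpenCV 4.12 (cv2) and the standard library are available. Lean on these libraries where they do the work, as an engineer would, in place of code of your own. Each camera call takes 0.05 s, during which the arm holds its last target. There are 200 camera calls.

## Working session

There is one attempt and no reset: what is moved stays moved. The work goes in short steps, Python scripts to look and compute and a tool call to move; the robot and the scene stay as the last step left them, time stands still between calls to the robot, and variables do not carry over. Pictures are saved under pics/ and viewed, at most 10 in all, crops included, and the job is handed in when it is done.

Besides the shell and the picture viewer there is one more tool, called after "Emit:" as name(argument=value, ...), one argument or row to a line, values as JSON. step_arm: Moves the arm, as the interface text tells. Its arguments: {"type":"object","properties":{"offset":{"type":"array"},"turn":{"type":"array"},"fingers":{"type":"array"},"force":{"type":"number"}},"required":["offset","turn","fingers"]}

```bash
ls; mkdir -p pics
python3 - <<'E'
from station import bot,capture,models
import cv2,numpy as np
print({k:np.round(v,3) for k,v in bot.read_state().items()})
for n in ("scene","top"):
    p=capture(n); cv2.imwrite(f"pics/{n}0.png",p["color"][...,::-1])
    print(n,p["camera_matrix"],p["rvec"],p["tvec"])
    for t in ("case","slot","card","spare_card","stand","lid","lid_grip","spare_lid"):
        print(t,[(np.round(d["pixel"],1).tolist(),round(d["p"],2)) for d in models.mark_of(t,p)[:3]],[(np.round(d["extent"]).tolist(),round(d["p"],2)) for d in models.spot_in(t,p)[:3]])
E
```

```text
pics
{'clock': np.float64(0.0), 'joints': array([ 1.471e+00,  3.860e-01,  7.000e-03, -1.000e-03, -1.194e+00,
       -2.590e-01]), 'qvel': array([-0.002,  0.   , -0.001,  0.001,  0.   , -0.   ]), 'joint_torque': array([-1.0000e-03, -3.9229e+01,  1.8840e+01,  4.1860e+00, -5.0000e-03,
        0.0000e+00]), 'tcp_pos': array([0.219, 0.585, 0.404]), 'eef_rot': array([ 0.001,  0.984, -0.179, -0.   ]), 'wrist_force': array([-0.602, -0.005,  0.744]), 'ft_torque': array([-0.063, -0.037, -0.051]), 'gripper_force': np.float64(0.0), 'finger_gap': np.float64(1.0)}
scene [[419.27548826   0.         285.59519904]
 [  0.         419.27548826 206.98842496]
 [  0.           0.           1.        ]] [ 2.1818161   1.10663339 -0.41904623] [-0.32425113 -0.26476616  1.50329066]
case [([267.6, 296.5], 0.6), ([290.5, 223.0], 0.57), ([288.7, 173.6], 0.56)] [([294.0, 217.0, 70.0, 62.0], 0.72)]
slot [([296.4, 209.2], 0.74)] [([296.0, 213.0, 69.0, 61.0], 0.79)]
card [([229.5, 240.1], 0.63), ([179.5, 261.8], 0.59), ([355.2, 180.4], 0.38)] [([178.0, 255.0, 30.0, 21.0], 0.66), ([229.0, 235.0, 17.0, 28.0], 0.5)]
spa
[... 1053 characters left out ...]
], 0.68), ([386.0, 214.0, 23.0, 10.0], 0.54), ([99.0, 220.0, 42.0, 39.0], 0.46)]
spare_card [([382.5, 189.7], 0.61)] [([389.0, 187.0, 26.0, 12.0], 0.42), ([338.0, 142.0, 14.0, 18.0], 0.19), ([386.0, 200.0, 38.0, 52.0], 0.16)]
stand [([387.9, 202.0], 0.83)] [([386.0, 201.0, 35.0, 50.0], 0.8)]
lid [([165.5, 297.7], 0.7), ([174.4, 212.5], 0.65)] [([175.0, 211.0, 62.0, 49.0], 0.9), ([387.0, 200.0, 39.0, 52.0], 0.7), ([166.0, 297.0, 72.0, 74.0], 0.62)]
lid_grip [([172.5, 208.7], 0.89)] [([167.0, 295.0, 71.0, 73.0], 0.93), ([174.0, 213.0, 62.0, 53.0], 0.66), ([264.0, 198.0, 63.0, 63.0], 0.54)]
spare_lid [([97.4, 220.0], 0.95)] [([388.0, 201.0, 40.0, 53.0], 0.67), ([99.0, 219.0, 44.0, 36.0], 0.55)]
```

Run:
```python
import cv2
a=cv2.imread("pics/scene0.png");b=cv2.imread("pics/top0.png")
cv2.imwrite("pics/s0.png",cv2.resize(a[90:330,130:450],(800,600),interpolation=cv2.INTER_CUBIC))
cv2.imwrite("pics/t0.png",cv2.resize(b[100:370,60:440],(800,568),interpolation=cv2.INTER_CUBIC))
```

```text
(no output)
```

View pics/s0.png

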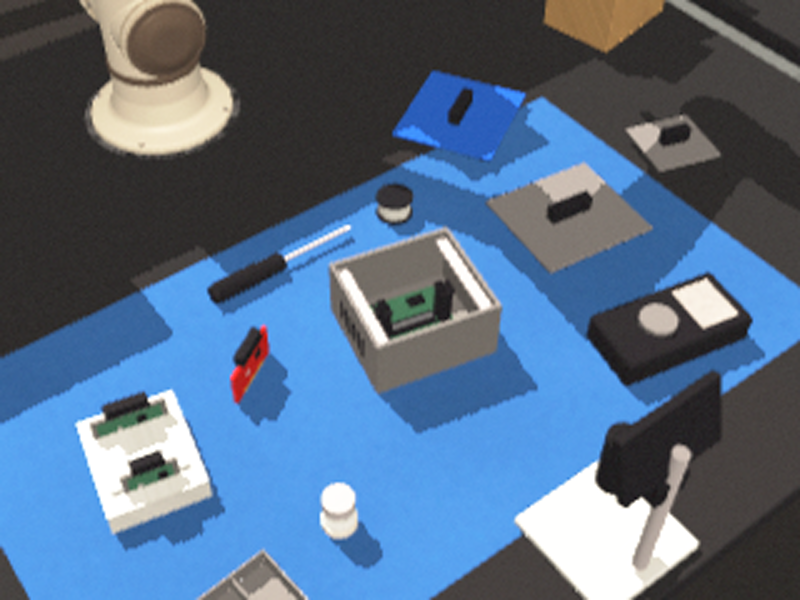

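View pics/t0.png

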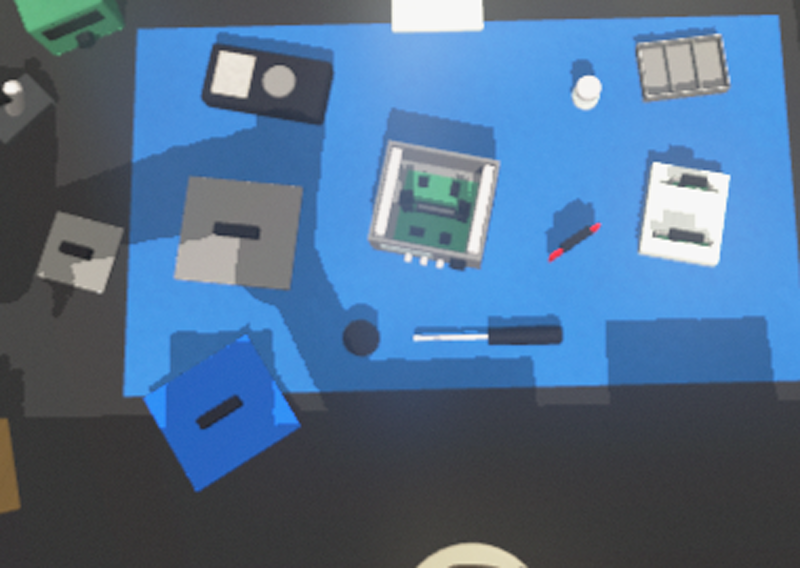

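The scene crop shows the wide card in the stand's slot nearer the robot (top image, about 384,213) and the open case at about (266,197). The large grey lid is at (173,209). The decoys are the blue lid (165,297) and the red card (333,217). Next I'll fit the known shapes to the masks in both views.

```bash
cat > h.py <<'E'
import numpy as np,cv2
from scipy.optimize import minimize
def box(x0,x1,y0,y1,z0,z1): return np.array([[x,y,z] for x in(x0,x1) for y in(y0,y1) for z in(z0,z1)])/1000
def cb(cx,cy,wx,wy,z0,z1): return box(cx-wx/2,cx+wx/2,cy-wy/2,cy+wy/2,z0,z1)
SH={"case":[cb(0,0,136,150,0,80)],
"stand":[cb(0,0,124,104,0,30)],
"lid":[cb(0,0,144,158,14,19),cb(0,0,16,60,19,41)],
"card":[cb(0,0,5,80,0,46),cb(0,0,12,46,46,60)]}
def world(P,q): # q=x,y,z(m),yaw
    c,s=np.cos(q[3]),np.sin(q[3]); return P@np.array([[c,s,0],[-s,c,0],[0,0,1]])+q[:3]
def proj(P,p): return cv2.projectPoints(P.astype(float),p["rvec"],p["tvec"],p["camera_matrix"],None)[0][:,0]
def render(parts,q,p,off,n,S=4):
    im=np.zeros((n[1]*S,n[0]*S),np.uint8)
    for P in parts:
        u=(proj(world(P,q),p)-off+.5)*S-.5
        cv2.fillConvexPoly(im,cv2.convexHull(np.round(u*16).astype(np.int32)),255,cv2.LINE_8,4)
    return cv2.resize(im,n,interpolation=cv2.INTER_AREA)/255.
def fit(parts,views,q0,free=(0,1,2,3)):
    q0=np.array(q0,float)
    def cost(d):
        q=q0.copy(); q[list(free)]+=np.array(d)*np.array([.01,.01,.01,.1])[list(free)]
        c=0
        for p,m in views:
            ys,xs=np.nonzero(m); o=np.array([xs.min()-12,ys.min()-12]); n=(int(np.ptp(xs))+25,int(np.ptp(ys))+25)
            t=np.zeros((n[1],n[0])); t[ys-o[1],xs-o[0]]=1
            D=render(parts,q,p,o,n)-t
            D=cv2.GaussianBlur(D,(0,0),.7); c+=(D**2).sum()/np.sqrt(m.sum())
        return c
    k=len(free); best=None
    for s in (1,-1):
        r=minimize(cost,np.zeros(k),method="Nelder-Mead",options=dict(initial_simplex=np.vstack([np.zeros(k),s*np.eye(k)]),xatol=.005,fatol=1e-4,maxiter=600))
        if best is None or r.fun<best.fun: best=r
    q=q0.copy(); q[list(free)]+=best.x*np.array([.01,.01,.01,.1])[list(free)]
    return q,best.fun
def ray(px,p,z):
    R=cv2.Rodrigues(p["rvec"])[0]; C=-R.T@p["tvec"].ravel()
    d=R.T@np.linalg.inv(p["camera_matrix"])@[px[0],px[1],1]; return C+d*(z-C[2])/d[2]
def pick(ms,px):
    c=[m for m in ms if np.hypot(*(np.array(m["extent"][:2])-px))<14]
    return c[0]["region"] if c else None
E
python3 - <<'E'
from h import *
from station import capture,models
P={n:capture(n) for n in("scene","top")}
G={"case":((294,217),(265,198),.08),"stand":((189,276),(386,201),.03),"lid":((353,178),(174,212),.03)}
out={}
for t,(a,b,h) in G.items():
    ms=[(P[n],pick(models.masks_of(t,P[n]),px)) for n,px in(("scene",a),("top",b))]
    print(t,[None if m is None else int(m.sum()) for _,m in ms])
    ms=[v for v in ms if v[1] is not None]
    xy=ray(b,P["top"],h)
    for yaw in (-.15,np.pi/2-.15):
        for fr in((0,1,2,3),(0,1,3)):
            q,c=fit(SH[t],ms,[*xy[:2],0,yaw],fr); print(np.round(q,4),round(c,2))
        for v in ms: print('  single',np.round(fit(SH[t],[v],q,(0,1,3))[0],4))
    for n,(p,m) in zip("st",ms): np.save(f"m_{t}_{n}.npy",m)
E
```

```text
case [3101, 2873]
[ 0.5423  0.0352  0.0038 -0.2182] 1.25
[ 0.5416  0.0359  0.     -0.2149] 1.87
  single [ 0.5389  0.0382  0.     -0.207 ]
  single [ 0.5437  0.035   0.     -0.2219]
[0.541  0.0344 0.0063 1.3766] 8.56
[0.5405 0.036  0.     1.373 ] 8.77
  single [0.5369 0.0387 0.     1.4232]
  single [0.5433 0.0354 0.     1.2878]
stand [1535, 1449]
[ 5.293e-01 -3.039e-01  2.000e-04 -1.965e-01] 15.27
[ 0.5293 -0.3039  0.     -0.2027] 15.28
  single [ 0.5286 -0.3035  0.     -0.1971]
  single [ 0.5294 -0.3043  0.     -0.2035]
[ 0.5228 -0.3018 -0.0224  1.3862] 23.3
[ 0.5364 -0.3012  0.      1.3875] 27.65
  single [ 0.5371 -0.3003  0.      1.3866]
  single [ 0.5211 -0.2986  0.      1.316 ]
lid [1586, 2637]
[ 0.5175  0.3026  0.0052 -0.1107] 1.65
[ 0.5171  0.3045  0.     -0.1158] 2.45
  single [ 0.5129  0.3058  0.     -0.1081]
  single [ 0.5192  0.3038  0.     -0.117 ]
[0.5154 0.3032 0.0037 1.4258] 9.62
[0.5151 0.3046 0.     1.4447] 9.81
  single [0.5097 0.3055 0.     1.4927]
  single [0.5199 0.3042 0.     1.3982]
```

Emit:
step_arm(
  offset=[
    [0,0,0],
    [0,0,0],
    [0,0,0],
    [0,0,0],
    [0,0,0],
    [0,0,0],
    [0,0,0],
    [0,0,0],
  ],
  turn=[
    [0,0,10.1],
    [0,0,10.1],
    [0,0,10.1],
    [0,0,10.1],
    [0,0,10.1],
    [0,0,10.1],
    [0,0,10.1],
    [0,0,10.1],
  ],
  fingers=[1,1,1,1,1,1,1,1],
  force=60,
)

```text
clock: 3.1
tcp_pos: [0.2194, 0.5852, 0.4047]
eef_rot: [-0.0, -0.631, 0.775, 0.0]
wrist_force: [0.0, -0.1, 0.5]
finger_gap: 0.996
gripper_force: 0.0
```

Emit:
step_arm(
  offset=[
    [50.5,-27.7,0],
    [50.5,-27.7,0],
    [50.5,-27.7,0],
    [50.5,-27.7,0],
    [50.5,-27.7,0],
    [50.5,-27.7,0],
    [50.5,-27.7,0],
    [50.5,-27.7,0],
  ],
  turn=[
    [0,0,0],
    [0,0,0],
    [0,0,0],
    [0,0,0],
    [0,0,0],
    [0,0,0],
    [0,0,0],
    [0,0,0],
  ],
  fingers=[1,1,1,1,1,1,1,1],
)

```text
clock: 4.1
tcp_pos: [0.3572, 0.1436, 0.4052]
eef_rot: [0.001, -0.634, 0.773, -0.0]
wrist_force: [1.0, 0.7, 1.2]
finger_gap: 1.003
gripper_force: 0.0
```

Emit:
step_arm(
  offset=[
    [50.5,-27.7,0],
    [50.5,-27.7,0],
    [50.5,-27.7,0],
    [50.5,-27.7,0],
    [50.5,-27.7,0],
    [50.5,-27.7,0],
    [50.5,-27.7,0],
    [50.5,-27.7,0],
  ],
  turn=[
    [0,0,0],
    [0,0,0],
    [0,0,0],
    [0,0,0],
    [0,0,0],
    [0,0,0],
    [0,0,0],
    [0,0,0],
  ],
  fingers=[1,1,1,1,1,1,1,1],
)

```text
clock: 5.1
tcp_pos: [0.4952, -0.2963, 0.4049]
eef_rot: [0.0, -0.634, 0.774, -0.0]
wrist_force: [1.5, 0.3, 0.2]
finger_gap: 1.001
gripper_force: 0.0
```

```bash
cat >> h.py <<'E'
def dark(im,c,r=14,th=60):
    m=np.zeros(im.shape[:2],np.uint8); y,x=int(c[1]),int(c[0]); s=(slice(y-r,y+r),slice(x-r,x+r))
    m[s]=im[s].max(2)<th
    n,l,st,ce=cv2.connectedComponentsWithStats(m)
    k=min(range(1,n),key=lambda i:np.hypot(*(ce[i]-c))-0.1*st[i,4]); return l==k
E
python3 - <<'E'
from h import *
from station import capture
P={n:capture(n) for n in("scene","top")}
I={n:cv2.imread(f"pics/{n}0.png") for n in P}
for nm,sh,qz,pts,q0 in(("card",cb(0,0,12,46,46,60),.008,((180,253),(384.5,212)),(.492,-.296,.008,-.2)),("lidbar",cb(0,0,16,60,19,41),0,((358,172),(173,209.5)),(.517,.304,0,-.113)),("spare",cb(0,0,12,34,46,60),.008,((189,275.5),(389,186)),(.567,-.311,.008,-.2))):
    v=[(P[n],dark(I[n],c)) for n,c in zip(P,pts)]
    print(nm,[int(m.sum()) for _,m in v],[tuple(np.round([np.mean(k) for k in np.nonzero(m)[::-1]],1)) for _,m in v],[proj(world(sh.mean(0)[None],q0),p).round(1) for p,_ in v])
    for fr in((0,1,2,3),(0,1,3)): print(*[x.round(4) for x in fit([sh],v,q0,fr)])
    for w in v: print(' single',fit([sh],[w],q0,(0,1,3))[0].round(4))
im=np.vstack([cv2.resize(P["scene"]["color"][160:310,100:340,::-1],(800,500)) ])
cv2.imwrite("pics/h1.png",im)
E
```

```text
Traceback (most recent call last):
  File "h.py", line 45, in dark
    k=min(range(1,n),key=lambda i:np.hypot(*(ce[i]-c))-0.1*st[i,4]); return l==k
ValueError: min() iterable argument is empty
```

Run:
```python
from h import *
from station import capture
P={n:capture(n) for n in("scene","top")}
I={n:cv2.imread(f"pics/{n}0.png") for n in P}
cv2.imwrite("pics/h1.png",cv2.resize(P["scene"]["color"][160:310,100:300,::-1],(800,600)))
for nm,sh,pts,q0 in(("card",cb(0,0,12,46,46,60),((180,253),(384.5,212)),(.492,-.296,.008,-.2)),("lidbar",cb(0,0,16,60,19,41),((358,172),(173,209.5)),(.517,.304,0,-.113)),("spare",cb(0,0,12,34,46,60),((189,275.5),(389,186)),(.567,-.311,.008,-.2))):
    v=[]
    for n,c in zip(P,pts):
        x,y=int(c[0]),int(c[1]); lo=I[n][y-10:y+10,x-10:x+10].max(2); 
        th=np.percentile(lo,3)*.5+np.median(lo)*.5; 
        v.append((P[n],dark(I[n],c,th=min(th,95)))); print(np.percentile(lo,[0,5,20,50]),th)
    print(nm,[int(m.sum()) for _,m in v],[tuple(np.round([np.mean(k) for k in np.nonzero(m)[::-1]],1)) for _,m in v],[proj(world(sh.mean(0)[None],q0),p).round(1) for p,_ in v])
    for fr in((0,1,2,3),(0,1,3)): print(*[x.round(4) for x in fit([sh],v,q0,fr)])
    for w in v: print(' single',fit([sh],[w],q0,(0,1,3))[0].round(4))
```

```text
[ 30.    34.95  63.   117.  ] 75.0Traceback (most recent call last):
  File "<stdin>", line 11, in <module>
  File "h.py", line 45, in dark
    k=min(range(1,n),key=lambda i:np.hypot(*(ce[i]-c))-0.1*st[i,4]); return l==k
ValueError: min() iterable argument is empty
```

View pics/h1.png

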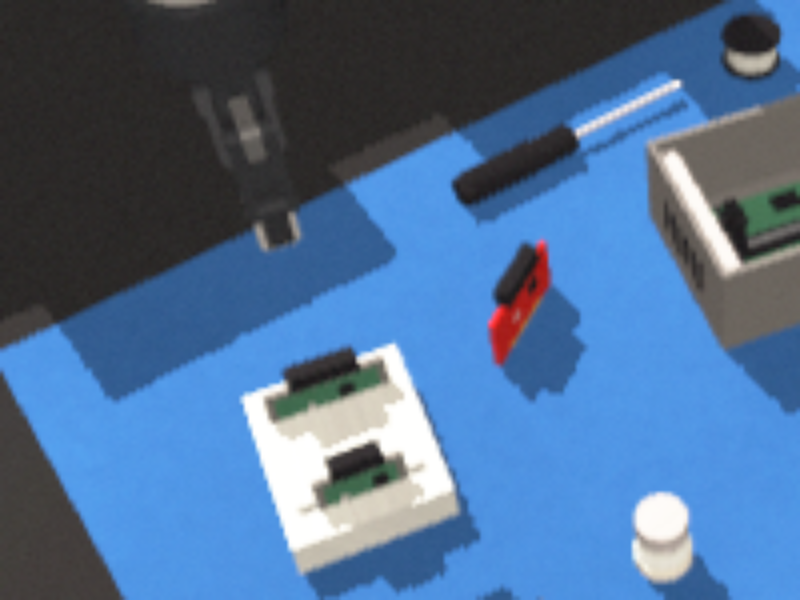

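Run:
```python
from h import *
from station import capture
P={n:capture(n) for n in("scene","top")}
I={n:cv2.imread(f"pics/{n}0.png") for n in P}
print(I["top"][204:222,370:400].max(2)[::1,::2])
for nm,sh,pts,q0,ths in(("card",cb(0,0,12,46,46,60),((180,253),(384.5,212)),(.492,-.296,.008,-.2),(70,110)),("lidbar",cb(0,0,16,60,19,41),((358,172),(173,209.5)),(.517,.304,0,-.113),(70,75)),("spare",cb(0,0,12,34,46,60),((189,275.5),(389,186)),(.567,-.311,.008,-.2),(70,110))):
    v=[]
    for n,c,th in zip(P,pts,ths):
        try: v.append((P[n],dark(I[n],c,th=th)))
        except ValueError: print(n,"none")
    print(nm,[int(m.sum()) for _,m in v],[tuple(np.round([np.mean(k) for k in np.nonzero(m)[::-1]],1)) for _,m in v],[proj(world(sh.mean(0)[None],q0),p).round(1) for p,_ in v])
    for fr in((0,1,2,3),(0,1,3)): print(*[x.round(4) for x in fit([sh],v,q0,fr)])
    for w in v: print(' single',fit([sh],[w],q0,(0,1,3))[0].round(4))
```

```text
[[239 245 246 222 222 220 222 221 222 223 244 247 247 247 247]
 [221 229 235 222 222 220 222 220 223 223 244 247 247 247 247]
 [221 221 222 222 221 221 221 221 223 224 244 247 247 247 247]
 [220 220 223 222 220 221 221 221 223 224 244 247 247 247 247]
 [221 220 223 221 164 160 199 220 223 224 233 241 240 246 247]
 [207 208 202 210 111 110 132 156 168 200 223 225 223 244 247]
 [148 208 195 206 101 106 105 108 115 134 157 171 213 233 247]
 [126 159 160 171 102 105 106 104 103 104 107 113 166 223 247]
 [144 140 144 141  98 104 108 107 105 103 105 105 145 223 247]
 [245 239 192 158 100 101 103 101 103 106 105 105 151 200 245]
 [247 247 246 246 211 128 138 120 103 102 101 103 159 195 223]
 [247 247 247 247 246 246 244 235 201 190 117 108 143 157 186]
 [247 247 247 247 247 247 247 247 247 246 237 180 149 142 235]
 [247 247 247 247 247 247 247 247 247 247 247 246 245 237 245]
 [247 247 247 247 247 247 247 247 247 247 247 247 247 247 247]
 [247 247 247 247 247 247 247 247 247 247 247 247 247 247 247]
 [236 243 246 247 247 247 247 247 247 247 247 247 247 247 247]
 [216 224 232 236 243 247 247
[... 275 characters left out ...]
4912 -0.2947  0.008  -0.1744]
 single [ 0.49   -0.2942  0.008  -0.137 ]
lidbar [125, 104] [(np.float64(357.1), np.float64(172.7)), (np.float64(172.2), np.float64(209.4))] [array([[357.5, 172.9]]), array([[172.5, 209.7]])]
[ 0.5171  0.3034  0.0016 -0.1323] 3.1239
[ 0.5168  0.3045  0.     -0.1462] 3.2224
 single [ 0.516   0.304   0.     -0.0731]
 single [ 0.5176  0.3047  0.     -0.1515]
spare [74, 51] [(np.float64(188.6), np.float64(275.2)), (np.float64(388.4), np.float64(185.8))] [array([[188.5, 275.7]]), array([[389.4, 185. ]])]
[ 0.5648 -0.3095  0.0062 -0.193 ] 2.5172
[ 0.565  -0.3092  0.008  -0.214 ] 2.6971
 single [ 0.5653 -0.3108  0.008  -0.2385]
 single [ 0.5647 -0.3086  0.008  -0.0757]
```

Emit:
step_arm(
  offset=[
    [0,5,0],
    [0,0,40],
    [0,0,40],
    [0,0,40],
    [0,0,40],
    [0,0,20],
    [0,0,9],
    [0,0,0],
  ],
  turn=[
    [0,0,0],
    [0,0,0],
    [0,0,0],
    [0,0,0],
    [0,0,0],
    [0,0,0],
    [0,0,0],
    [0,0,0],
  ],
  fingers=[1,1,1,1,1,1,1,1],
)

```text
clock: 6.4
tcp_pos: [0.49, -0.2928, 0.2161]
eef_rot: [-0.0, -0.634, 0.773, -0.0]
wrist_force: [-0.5, 0.1, 0.2]
finger_gap: 1.001
gripper_force: 0.0
```

Emit:
step_arm(
  offset=[
    [0,0,0],
    [0,0,0],
    [0,0,0],
    [0,0,0],
    [0,0,0],
    [0,0,0],
  ],
  turn=[
    [0,0,0],
    [0,0,0],
    [0,0,0],
    [0,0,0],
    [0,0,0],
    [0,0,0],
  ],
  fingers=[-1,-1,-1,-1,-1,-1],
  force=50,
)

```text
clock: 7.15
tcp_pos: [0.4902, -0.2934, 0.2161]
eef_rot: [0.0, -0.634, 0.774, -0.0]
wrist_force: [0.6, -0.6, 2.9]
finger_gap: 0.129
gripper_force: 49.6
```

Emit:
step_arm(
  offset=[
    [0,0,-10],
    [0,0,-15],
    [0,0,-25],
    [0,0,-30],
    [0,0,-30],
    [0,0,-30],
    [0,0,0],
  ],
  turn=[
    [0,0,0],
    [0,0,0],
    [0,0,0],
    [0,0,0],
    [0,0,0],
    [0,0,0],
    [0,0,0],
  ],
  fingers=[-1,-1,-1,-1,-1,-1,-1],
)

```text
clock: 8.02
tcp_pos: [0.4899, -0.2934, 0.3592]
eef_rot: [0.002, -0.634, 0.774, -0.002]
wrist_force: [0.6, 0.7, -1.5]
finger_gap: 0.133
gripper_force: 49.3
```

Run:
```python
from h import *
from station import capture,bot
p=capture("scene"); s=bot.read_state(); print(s["tcp_pos"].round(4),s["wrist_force"].round(2),s["finger_gap"],s["gripper_force"])
cv2.imwrite("pics/h2.png",cv2.resize(p["color"][160:310,100:300,::-1],(800,600)))
# tool-frame move to case slot
x=s["tcp_pos"]; a=np.deg2rad(-101.4-1.0); d=np.array([.5416,.0355])-np.array(x)[:2]
print("after +1deg turn: dx,dy",d@[np.cos(a),np.sin(a)]*1000,d@[np.sin(a),-np.cos(a)]*1000)
```

```text
[ 0.4895 -0.2931  0.3572] [-0.24  0.94 -1.38] 0.12693111690066292 49.31273102760315
after +1deg turn: dx,dy -332.1738928637836 19.646866926769878
```

View pics/h2.png

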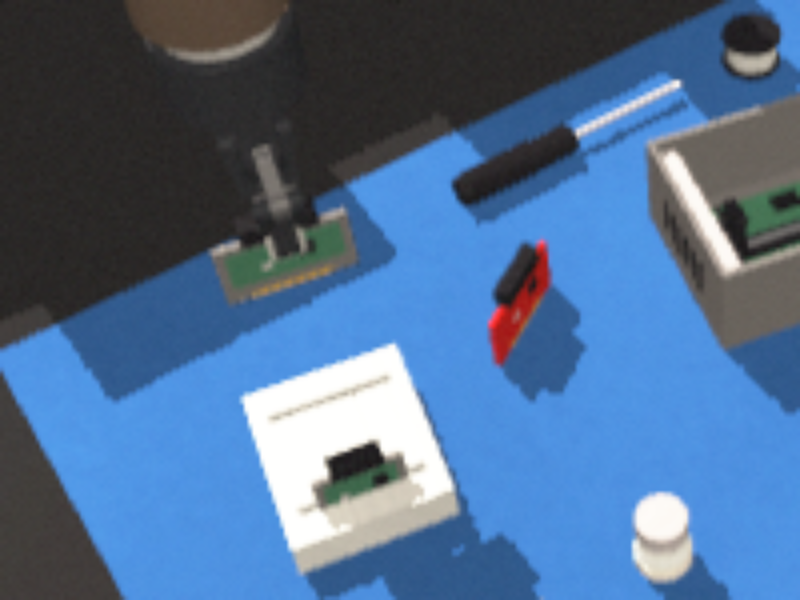

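Emit:
step_arm(
  offset=[
    [0,0,0],
    [-47.5,2.8,0],
    [-47.5,2.8,0],
    [-47.5,2.8,0],
    [-47.5,2.8,0],
    [-47.5,2.8,0],
    [-47.5,2.8,0],
    [-47.5,2.8,0],
  ],
  turn=[
    [0,0,1],
    [0,0,0],
    [0,0,0],
    [0,0,0],
    [0,0,0],
    [0,0,0],
    [0,0,0],
    [0,0,0],
  ],
  fingers=[-1,-1,-1,-1,-1,-1,-1,-1],
)

```text
clock: 9.07
tcp_pos: [0.5417, 0.0372, 0.3544]
eef_rot: [-0.001, -0.627, 0.779, 0.001]
wrist_force: [0.1, -0.9, -1.1]
finger_gap: 0.131
gripper_force: 49.3
```

Emit:
step_arm(
  offset=[
    [0,0,0],
    [0,0,0],
  ],
  turn=[
    [0,0,0],
    [0,0,0],
  ],
  fingers=[-1,-1],
)

```text
clock: 9.32
tcp_pos: [0.5416, 0.0357, 0.3546]
eef_rot: [-0.001, -0.627, 0.779, 0.001]
wrist_force: [0.0, -0.3, -1.6]
finger_gap: 0.13
gripper_force: 49.3
```

Run:
```python
from h import *
from station import capture,bot,models
P={n:capture(n) for n in("scene","top")}; s=bot.read_state(); print(np.round(s["tcp_pos"],4),np.round(s["eef_rot"],4))
I0={n:cv2.imread(f"pics/{n}0.png") for n in P}
q=[.5418,.0355,0,-.2165]
ims=[]
for n,p in P.items():
    for im in (p["color"][...,::-1].copy(),I0[n]):
        S=8; c=proj(world(np.array([[0,0,.07]]),q),p)[0].astype(int); o=c-[25,28 ] if n=="scene" else c-[25,28]
        if n=="scene": o=c-[25,32]
        z=cv2.resize(im[o[1]:o[1]+37,o[0]:o[0]+50] if 0 else im[o[1]-2:o[1]+48,o[0]-8:o[0]+58],None,fx=6,fy=6,interpolation=cv2.INTER_NEAREST)
        def ln(pts,col):
            u=((proj(world(np.array(pts)/1000,q),p)-(o-[8,2])+.5)*6).astype(int); cv2.polylines(z,[u],True,col,1)
        ln([[x,y,80] for x,y in((-68,-75),(68,-75),(68,75),(-68,75))],(0,0,255))
        ln([[x,y,80] for x,y in((-63,-70),(63,-70),(63,70),(-63,70))],(0,255,255))
        ln([[x,y,60] for x,y in((-9,-46),(9,-46),(9,46),(-9,46))],(255,0,255))
        ims.append(z)
h=[np.hstack(ims[:2]),np.hstack(ims[2:])]; cv2.imwrite("pics/c1.png",np.vstack(h)); print(np.vstack(h).shape)
```

```text
[0.5417 0.0349 0.3551] [-8.000e-04 -6.264e-01  7.795e-01  3.000e-04]
(600, 792, 3)
```

View pics/c1.png

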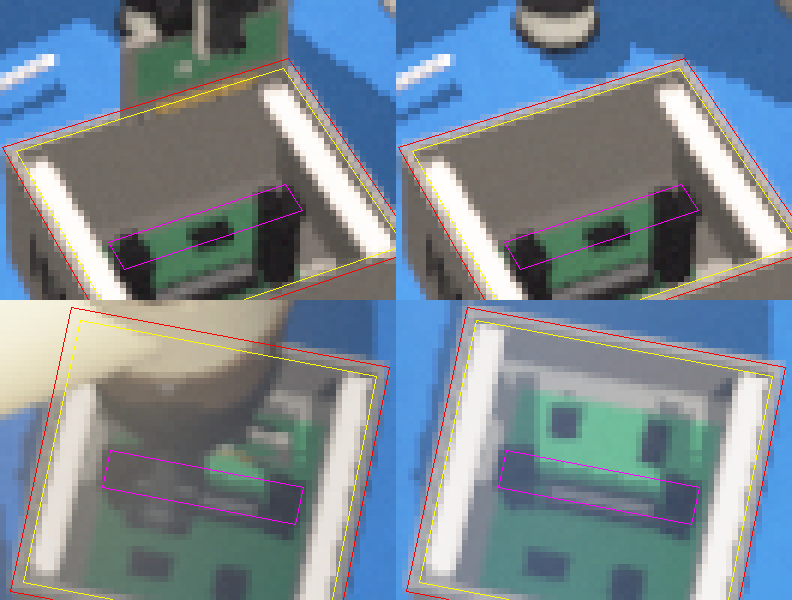

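Emit:
step_arm(
  offset=[
    [-1.5,0,0],
    [0,0,30],
    [0,0,30],
    [0,0,10],
    [0,0,10],
    [0,0,8],
    [0,0,6],
    [0,0,0],
  ],
  turn=[
    [0,0,0],
    [0,0,0],
    [0,0,0],
    [0,0,0],
    [0,0,0],
    [0,0,0],
    [0,0,0],
    [0,0,0],
  ],
  fingers=[-1,-1,-1,-1,-1,-1,-1,-1],
)

```text
clock: 10.42
tcp_pos: [0.5422, 0.0372, 0.2616]
eef_rot: [-0.0, -0.627, 0.779, 0.0]
wrist_force: [-0.8, 0.3, -1.5]
finger_gap: 0.133
gripper_force: 49.3
```

Emit:
step_arm(
  offset=[
    [0,0,4],
    [0,0,4],
    [0,0,4],
    [0,0,0],
  ],
  turn=[
    [0,0,0],
    [0,0,0],
    [0,0,0],
    [0,0,0],
  ],
  fingers=[-1,-1,-1,-1],
)

```text
clock: 10.92
tcp_pos: [0.5423, 0.0373, 0.2494]
eef_rot: [-0.0, -0.627, 0.779, 0.0]
wrist_force: [-0.2, 0.1, -1.0]
finger_gap: 0.128
gripper_force: 49.2
```

Emit:
step_arm(
  offset=[
    [0,0,5],
    [0,0,5],
    [0,0,5],
    [0,0,4],
    [0,0,2],
    [0,0,0],
  ],
  turn=[
    [0,0,0],
    [0,0,0],
    [0,0,0],
    [0,0,0],
    [0,0,0],
    [0,0,0],
  ],
  fingers=[-1,-1,-1,-1,-1,-1],
)

```text
clock: 11.68
tcp_pos: [0.5423, 0.0372, 0.2285]
eef_rot: [0.0, -0.627, 0.779, 0.0]
wrist_force: [1.4, 1.0, -1.2]
finger_gap: 0.131
gripper_force: 49.2
```

Emit:
step_arm(
  offset=[
    [0,0,2],
    [0,0,2],
    [0,0,2],
    [0,0,1.5],
    [0,0,1],
    [0,0,0],
  ],
  turn=[
    [0,0,0],
    [0,0,0],
    [0,0,0],
    [0,0,0],
    [0,0,0],
    [0,0,0],
  ],
  fingers=[-1,-1,-1,-1,-1,-1],
)

```text
clock: 12.42
tcp_pos: [0.5425, 0.0373, 0.2216]
eef_rot: [0.001, -0.627, 0.779, -0.0]
wrist_force: [-1.1, 1.6, 8.4]
finger_gap: 0.133
gripper_force: 50.5
```

Emit:
step_arm(
  offset=[
    [0,0,1],
    [0,0,1],
    [0,0,1],
    [0,0,1],
    [0,0,0],
  ],
  turn=[
    [0,0,0],
    [0,0,0],
    [0,0,0],
    [0,0,0],
    [0,0,0],
  ],
  fingers=[-1,-1,-1,-1,-1],
)

```text
clock: 13.05
tcp_pos: [0.5428, 0.0373, 0.2199]
eef_rot: [0.001, -0.628, 0.779, -0.001]
wrist_force: [-5.5, 1.7, 21.1]
finger_gap: 0.128
gripper_force: 52.3
```

Emit:
step_arm(
  offset=[
    [0,0,1],
    [0,0,0],
    [0,0,-3],
    [0,0,-1],
    [0,0,0],
  ],
  turn=[
    [0,0,0],
    [0,0,0],
    [0,0,0],
    [0,0,0],
    [0,0,0],
  ],
  fingers=[-1,-1,-1,-1,-1],
)

```text
clock: 13.68
tcp_pos: [0.5426, 0.0372, 0.22]
eef_rot: [0.0, -0.627, 0.779, -0.0]
wrist_force: [-1.7, 2.1, 8.1]
finger_gap: 0.127
gripper_force: 50.6
```

Emit:
step_arm(
  offset=[
    [0,0,0],
    [0,0,0],
    [0,0,0],
    [0,0,0],
  ],
  turn=[
    [0,0,0],
    [0,0,0],
    [0,0,0],
    [0,0,0],
  ],
  fingers=[0,0,0,0],
)

```text
clock: 14.18
tcp_pos: [0.5422, 0.0371, 0.2189]
eef_rot: [-0.0, -0.627, 0.779, 0.0]
wrist_force: [0.0, -0.0, -0.3]
finger_gap: 0.498
gripper_force: 0.0
```

Emit:
step_arm(
  offset=[
    [0,0,-20],
    [0,0,-40],
    [0,0,-50],
    [0,0,-50],
    [-43.7,9.3,-20],
    [-43.7,9.3,0],
    [-43.7,9.3,0],
    [-43.7,9.3,0],
  ],
  turn=[
    [0,0,0],
    [0,0,0],
    [0,0,0],
    [0,0,-5.7],
    [0,0,0],
    [0,0,0],
    [0,0,0],
    [0,0,0],
  ],
  fingers=[0,0,1,1,1,1,1,1],
)

```text
clock: 15.18
tcp_pos: [0.5252, 0.2164, 0.3992]
eef_rot: [-0.0, -0.665, 0.747, 0.0]
wrist_force: [-0.5, 0.0, -0.4]
finger_gap: 0.998
gripper_force: 0.0
```

Emit:
step_arm(
  offset=[
    [-43.7,9.3,0],
    [-43.7,9.3,0],
    [0,0,0],
    [0,0,0],
  ],
  turn=[
    [0,0,0],
    [0,0,0],
    [0,0,0],
    [0,0,0],
  ],
  fingers=[1,1,1,1],
  force=80,
)

```text
clock: 15.68
tcp_pos: [0.5171, 0.3038, 0.3988]
eef_rot: [-0.001, -0.665, 0.747, -0.0]
wrist_force: [0.7, -1.5, 0.3]
finger_gap: 1.0
gripper_force: 0.0
```

Run:
```python
from h import *
from station import capture,bot,models
P={n:capture(n) for n in("scene","top")}; s=bot.read_state(); print(np.round(s["tcp_pos"],4),np.round(s["eef_rot"],4))
sc,tp=P["scene"]["color"][...,::-1],P["top"]["color"][...,::-1]
a=cv2.resize(sc[175:265,250:350],(600,540),interpolation=cv2.INTER_NEAREST) if 0 else cv2.resize(sc[175:250,255:345],(400,333),interpolation=cv2.INTER_NEAREST)
b=cv2.resize(tp[160:240,220:310],(400,333),interpolation=cv2.INTER_NEAREST)
c=cv2.resize(sc[100:220,290:430],(400,267)); d=cv2.resize(tp[150:270,110:290],(400,267))
cv2.imwrite("pics/d1.png",np.vstack([np.hstack([a,b]),np.hstack([c,d])]))
# card-in-case fit: bar mask? project expected bar centres
```

```text
[0.5173 0.303  0.3992] [-2.000e-04 -6.644e-01  7.474e-01 -0.000e+00]
```

View pics/d1.png

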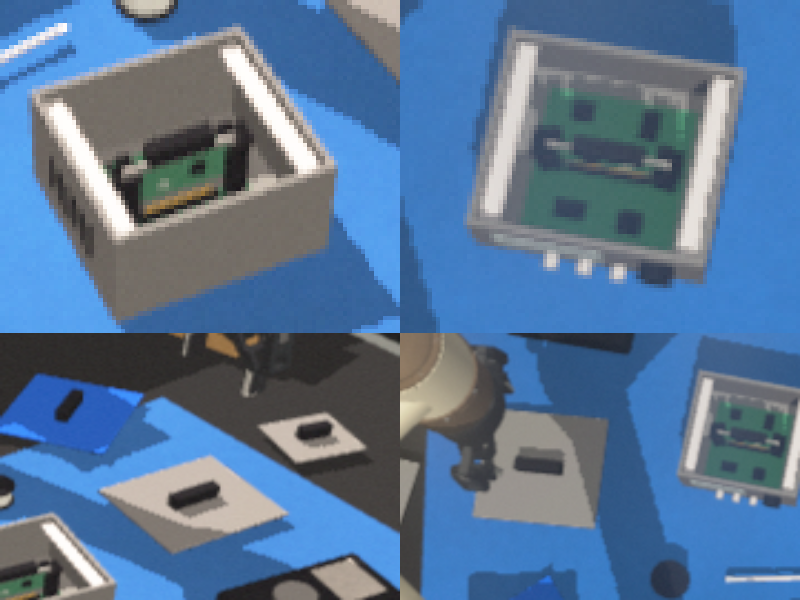

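Emit:
step_arm(
  offset=[
    [-1,0,40],
    [0,0,45],
    [0,0,45],
    [0,0,40],
    [0,0,20],
    [0,0,10],
    [0,0,3],
    [0,0,0],
  ],
  turn=[
    [0,0,0],
    [0,0,0],
    [0,0,0],
    [0,0,0],
    [0,0,0],
    [0,0,0],
    [0,0,0],
    [0,0,0],
  ],
  fingers=[1,1,1,1,1,1,1,1],
)

```text
clock: 16.77
tcp_pos: [0.5177, 0.305, 0.1971]
eef_rot: [0.001, -0.665, 0.747, -0.0]
wrist_force: [0.6, 0.6, 0.2]
finger_gap: 1.0
gripper_force: 0.0
```

Emit:
step_arm(
  offset=[
    [0,0,0],
    [0,0,0],
    [0,0,0],
    [0,0,0],
    [0,0,0],
    [0,0,0],
  ],
  turn=[
    [0,0,0],
    [0,0,0],
    [0,0,0],
    [0,0,0],
    [0,0,0],
    [0,0,0],
  ],
  fingers=[-1,-1,-1,-1,-1,-1],
  force=80,
)

```text
clock: 17.52
tcp_pos: [0.5175, 0.3051, 0.1967]
eef_rot: [0.0, -0.665, 0.747, -0.0]
wrist_force: [-0.6, 0.4, 3.1]
finger_gap: 0.164
gripper_force: 79.3
```

Emit:
step_arm(
  offset=[
    [0,0,-5],
    [0,0,-15],
    [0,0,-30],
    [0,0,-40],
    [0,0,-40],
    [0,0,-10],
    [0,0,0],
    [0,0,0],
  ],
  turn=[
    [0,0,0],
    [0,0,0],
    [0,0,0],
    [0,0,0],
    [0,0,0],
    [0,0,0],
    [0,0,0],
    [0,0,0],
  ],
  fingers=[-1,-1,-1,-1,-1,-1,-1,-1],
)

```text
clock: 18.52
tcp_pos: [0.5169, 0.3047, 0.3343]
eef_rot: [-0.002, -0.665, 0.747, 0.0]
wrist_force: [-0.2, 0.2, -1.8]
finger_gap: 0.166
gripper_force: 78.8
```

Run:
```python
from h import *
from station import capture,bot,models
P={n:capture(n) for n in("scene","top")}; s=bot.read_state(); print(np.round(s["tcp_pos"],4),np.round(s["eef_rot"],4),s["finger_gap"],s["gripper_force"],s["wrist_force"].round(2),s["ft_torque"].round(3))
x=np.array(s["tcp_pos"]); q=[x[0],x[1],x[2]-.1967,-.117]
ims=[]
for n,p in P.items():
    c=proj(world(np.array([[0,0,.02]]),q),p)[0].astype(int); o=c-[50,38]
    z=cv2.resize(p["color"][o[1]:o[1]+76,o[0]:o[0]+100,::-1],None,fx=4,fy=4,interpolation=cv2.INTER_NEAREST); raw=z.copy()
    for Z in(19,14):
        u=((proj(world(np.array([[x,y,Z] for x,y in((-72,-79),(72,-79),(72,79),(-72,79))])/1000,q),p)-o+.5)*4).astype(int); cv2.polylines(z,[u],True,(0,0,255),1)
    ims.append(np.hstack([z,raw]))
    m=pick(models.masks_of("lid",p),c)
    if m is not None: print(n,int(m.sum()))
cv2.imwrite("pics/e1.png",np.vstack(ims))
```

```text
[0.5171 0.3049 0.3343] [-0.0018 -0.6648  0.747   0.    ] 0.16622266302836483 78.78768682479858 [ 1.19 -0.27 -1.72] [-0.033 -0.009  0.   ]
scene 1425
top 2155
```

View pics/e1.png

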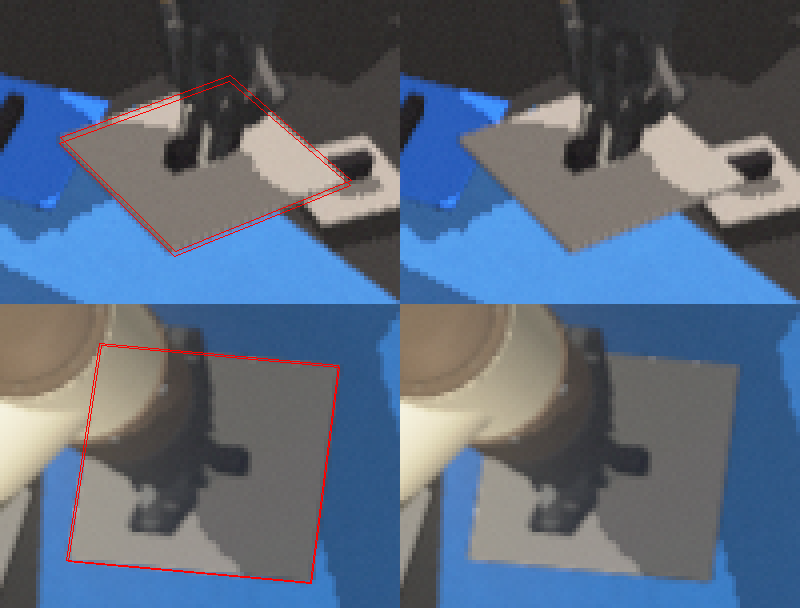

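Emit:
step_arm(
  offset=[
    [0,0,0],
    [42.8,-13.7,0],
    [42.8,-13.7,0],
    [42.8,-13.7,0],
    [42.8,-13.7,0],
    [42.8,-13.7,0],
    [42.8,-13.7,0],
    [0,0,0],
  ],
  turn=[
    [0,0,5.7],
    [0,0,0],
    [0,0,0],
    [0,0,0],
    [0,0,0],
    [0,0,0],
    [0,0,0],
    [0,0,0],
  ],
  fingers=[-1,-1,-1,-1,-1,-1,-1,-1],
)

```text
clock: 19.73
tcp_pos: [0.5426, 0.0341, 0.3356]
eef_rot: [-0.001, -0.625, 0.78, 0.0]
wrist_force: [0.1, -0.7, -2.3]
finger_gap: 0.169
gripper_force: 78.8
```

Emit:
step_arm(
  offset=[
    [0,0,0],
    [0,0,20],
    [0,0,15],
    [0,0,10],
    [0,0,0],
    [0,0,0],
  ],
  turn=[
    [0,0,0],
    [0,0,0],
    [0,0,0],
    [0,0,0],
    [0,0,0],
    [0,0,0],
  ],
  fingers=[-1,-1,-1,-1,-1,-1],
)

```text
clock: 20.48
tcp_pos: [0.543, 0.0369, 0.2917]
eef_rot: [0.0, -0.627, 0.779, -0.0]
wrist_force: [-0.3, -0.3, -1.6]
finger_gap: 0.167
gripper_force: 78.8
```

Emit:
step_arm(
  offset=[
    [0.8,0.6,5],
    [0,0,5],
    [0,0,3],
    [0,0,2],
    [0,0,2],
    [0,0,0],
  ],
  turn=[
    [0,0,0],
    [0,0,0],
    [0,0,0],
    [0,0,0],
    [0,0,0],
    [0,0,0],
  ],
  fingers=[-1,-1,-1,-1,-1,-1],
)

```text
clock: 21.22
tcp_pos: [0.5419, 0.036, 0.2741]
eef_rot: [-0.0, -0.627, 0.779, 0.0]
wrist_force: [-0.2, 0.2, -1.7]
finger_gap: 0.161
gripper_force: 78.8
```

Emit:
step_arm(
  offset=[
    [0,0,2],
    [0,0,2],
    [0,0,1],
    [0,0,0],
  ],
  turn=[
    [0,0,0],
    [0,0,0],
    [0,0,0],
    [0,0,0],
  ],
  fingers=[-1,-1,-1,-1],
)

```text
clock: 21.72
tcp_pos: [0.5419, 0.036, 0.2691]
eef_rot: [-0.0, -0.627, 0.779, 0.0]
wrist_force: [-1.1, 0.8, -2.1]
finger_gap: 0.165
gripper_force: 78.8
```

Emit:
step_arm(
  offset=[
    [0,0,2],
    [0,0,2],
    [0,0,2],
    [0,0,2],
    [0,0,1],
    [0,0,0],
  ],
  turn=[
    [0,0,0],
    [0,0,0],
    [0,0,0],
    [0,0,0],
    [0,0,0],
    [0,0,0],
  ],
  fingers=[-1,-1,-1,-1,-1,-1],
)

```text
clock: 22.48
tcp_pos: [0.542, 0.0361, 0.2632]
eef_rot: [0.0, -0.627, 0.779, -0.001]
wrist_force: [-5.4, 0.1, 14.0]
finger_gap: 0.165
gripper_force: 81.1
```

Emit:
step_arm(
  offset=[
    [0,0,1],
    [0,0,1],
    [0,0,1],
    [0,0,1],
    [0,0,0],
    [0,0,0],
  ],
  turn=[
    [0,0,0],
    [0,0,0],
    [0,0,0],
    [0,0,0],
    [0,0,0],
    [0,0,0],
  ],
  fingers=[-1,-1,-1,-1,-1,-1],
)

```text
clock: 23.22
tcp_pos: [0.5419, 0.0361, 0.2625]
eef_rot: [0.001, -0.628, 0.778, -0.001]
wrist_force: [-13.7, 3.3, 33.3]
finger_gap: 0.166
gripper_force: 83.6
```

Run:
```python
from station import bot
s=bot.read_state(); print(s)
```

```text
{'clock': 23.225, 'joints': array([ 0.36567549,  0.39505275, -0.38089217,  0.00239828, -0.79287905,
       -0.58092664]), 'qvel': array([-0.00034119, -0.00037852,  0.00050467, -0.00066238,  0.00034355,
        0.00079638]), 'joint_torque': array([ -1.46930829, -18.96680474,  11.53891236,   2.28290431,
         3.57834041,   0.10208322]), 'tcp_pos': array([0.54188637, 0.03614581, 0.26253841]), 'eef_rot': array([ 6.75985891e-04, -6.27713625e-01,  7.78443255e-01, -1.11657328e-03]), 'wrist_force': array([-13.68471932,   3.32180312,  33.34588606]), 'ft_torque': array([ 0.61584588,  4.07323853, -0.13676528]), 'gripper_force': 83.59443783760071, 'finger_gap': 0.16640689099326808}
```

Emit:
step_arm(
  offset=[
    [0,0,-3],
    [0,0,-3],
    [0,0,0],
    [0,0,0],
    [0,0,0],
    [0,0,0],
    [0,0,0],
  ],
  turn=[
    [0,0,0],
    [0,0,0],
    [0,0,0],
    [0,0,0],
    [0,0,0],
    [0,0,0],
    [0,0,0],
  ],
  fingers=[-1,-1,-1,0,0,0,0],
)

```text
clock: 24.1
tcp_pos: [0.542, 0.036, 0.262]
eef_rot: [-0.0, -0.627, 0.779, 0.0]
wrist_force: [0.4, -0.9, 0.5]
finger_gap: 0.503
gripper_force: 0.0
```

Emit:
step_arm(
  offset=[
    [0,0,-10],
    [0,0,-20],
    [0,0,-30],
    [0,0,0],
    [0,0,0],
    [0,0,0],
  ],
  turn=[
    [0,0,0],
    [0,0,0],
    [0,0,0],
    [0,0,0],
    [0,0,0],
    [0,0,0],
  ],
  fingers=[0,0,0,-1,-1,-1],
)

```text
clock: 24.85
tcp_pos: [0.5416, 0.0359, 0.3215]
eef_rot: [-0.001, -0.627, 0.779, 0.0]
wrist_force: [-0.8, -0.2, 0.1]
finger_gap: 0.002
gripper_force: 0.0
```

Emit:
step_arm(
  offset=[
    [58,0,0],
    [0,0,30],
    [0,0,23],
    [0,0,5],
    [0,0,3],
    [0,0,2],
    [0,0,2],
    [0,0,0],
  ],
  turn=[
    [0,0,0],
    [0,0,0],
    [0,0,0],
    [0,0,0],
    [0,0,0],
    [0,0,0],
    [0,0,0],
    [0,0,0],
  ],
  fingers=[-1,-1,-1,-1,-1,-1,-1,-1],
)

```text
clock: 25.85
tcp_pos: [0.5298, -0.0205, 0.2585]
eef_rot: [0.001, -0.627, 0.779, -0.0]
wrist_force: [-1.2, 0.3, 5.0]
finger_gap: 0.001
gripper_force: 2.3
```

Emit:
step_arm(
  offset=[
    [0,0,1],
    [0,0,0],
    [0,0,-6],
    [0,0,-25],
    [0,0,-35],
    [-58,0,0],
    [-58,0,0],
    [0,0,0],
  ],
  turn=[
    [0,0,0],
    [0,0,0],
    [0,0,0],
    [0,0,0],
    [0,0,0],
    [0,0,0],
    [0,0,0],
    [0,0,0],
  ],
  fingers=[-1,-1,-1,-1,-1,-1,-1,-1],
)

```text
clock: 26.85
tcp_pos: [0.5551, 0.0958, 0.3224]
eef_rot: [0.001, -0.629, 0.778, -0.0]
wrist_force: [-0.6, 0.3, -1.0]
finger_gap: -0.003
gripper_force: 0.0
```

Emit:
step_arm(
  offset=[
    [0,0,30],
    [0,0,23],
    [0,0,5],
    [0,0,4],
    [0,0,2],
    [0,0,2],
    [0,0,1],
    [0,0,0],
  ],
  turn=[
    [0,0,0],
    [0,0,0],
    [0,0,0],
    [0,0,0],
    [0,0,0],
    [0,0,0],
    [0,0,0],
    [0,0,0],
  ],
  fingers=[-1,-1,-1,-1,-1,-1,-1,-1],
)

```text
clock: 27.85
tcp_pos: [0.5546, 0.0926, 0.2585]
eef_rot: [0.001, -0.627, 0.779, -0.001]
wrist_force: [-4.6, -0.5, 13.4]
finger_gap: -0.001
gripper_force: 6.5
```

Emit:
step_arm(
  offset=[
    [0,0,-6],
    [0,0,-30],
    [0,0,-50],
    [0,0,-60],
    [-62,0,-20],
    [-62,0,0],
    [-62,0,0],
    [0,0,0],
  ],
  turn=[
    [0,0,0],
    [0,0,0],
    [0,0,0],
    [0,0,0],
    [0,0,0],
    [0,0,0],
    [0,0,0],
    [0,0,0],
  ],
  fingers=[-1,-1,-1,-1,-1,-1,-1,-1],
)

```text
clock: 28.85
tcp_pos: [0.5939, 0.2757, 0.4192]
eef_rot: [-0.0, -0.628, 0.778, 0.0]
wrist_force: [0.2, -0.1, -0.1]
finger_gap: -0.001
gripper_force: 0.0
```

Run:
```python
from station import capture
import cv2
p=capture("scene"); cv2.imwrite("pics/f1.png",cv2.resize(p["color"][150:300,150:350,::-1],(800,600),interpolation=cv2.INTER_CUBIC))
```

```text
(no output)
```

View pics/f1.png

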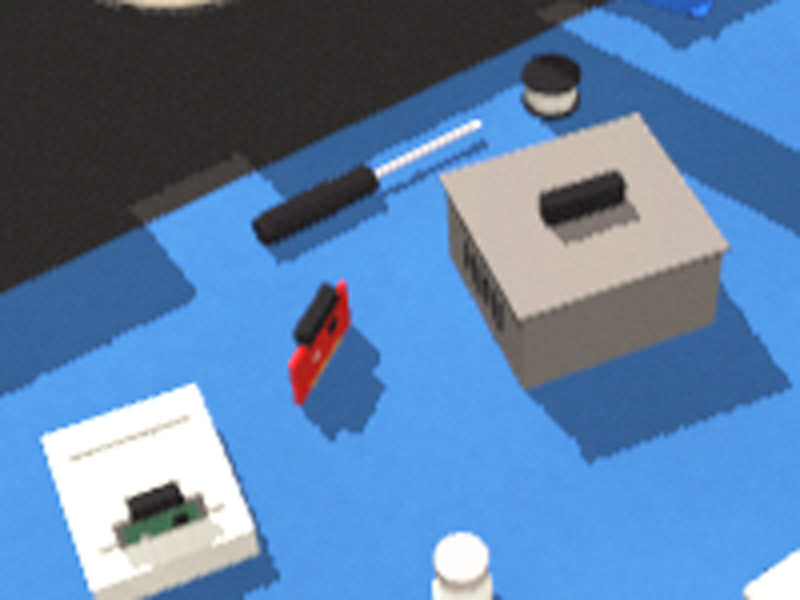

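The lid sits flush and level on the case in the crop (about 585,215), and the narrow card is still in its stand slot.

```bash
python3 -c "
from station import bot
print(bot.sign_off())"
```

```text
the job is handed in; nothing more can be done
None
```

The wide card is fully home in its socket and the large lid is seated flush at both ends, with everything else left in place; I handed the job in at about 29 s, but the sign-off gave no verdict.

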